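# Cover the test kiln and hold the temperature probe in its hole

### The job

Close the small test kiln: take just the top cover off the stack and set it down gently (do not drop it) over the kiln's loading slot, centred and lined up with it. Then lift the probe out of its stand and lower its rod through the hole in that cover, without ever touching the cover or the kiln with it, until the tip is about 40 mm below the cover's underside; finish while still holding the probe there, upright, still and centred in the hole. Leave the other covers, the post and ring on the kiln, and the cup, jar and wooden rib where they are.

Things in the scene. Friction and masses are not known exactly. Their poses are not given: they have to be found in the camera images.
- kiln: bench test kiln, fixed: square box 190 x 190 mm, 120 mm tall, steel sides, pale firebrick top, with a low control box (120 mm wide, 80 mm tall) standing 42 mm out of its +x side. Origin: centre of its underside. Hollow below the slot, chamber floor 30 mm above the table.
- slot (a point): centre of the kiln's loading slot, at the level of the kiln's flat top (120 mm above the table). The slot is 90 mm long along this frame's x and 34 mm wide along y; z is up.
- board: wooden ware board, fixed, 260 (x) x 150 (y) x 12 mm thick, carrying the stack of covers and a cup. Origin: centre of its underside, on the table.
- cover_top: uppermost of three equal pale fired-clay kiln covers stacked on the board: flat plate 130 (x) x 56 (y) x 16 mm thick, with one round 24 mm hole straight through its centre. Weighs about 0.2 kg. Origin: centre of its underside, on the hole's axis; z up.
- cover_mid: the same kind of cover, the middle one of the stack. Leave it.
- cover_low: the same kind of cover, the lowest of the stack. Leave it.
- stand: fixed wooden block 75 x 75 mm, 115 mm tall, with an upright 18 mm hole through its middle in which the probe hangs. Origin: centre of its underside, on the table.
- probe: cordless temperature probe: grey head 34 (x) x 26 (y) x 50 mm tall, and below it a white straight rod 10 mm in diameter and 100 mm long, on the head's axis. About 0.09 kg. At the start it stands upright with the head's underside on the stand's top and the rod in the stand's hole. Origin: centre of the head's underside, where the rod begins; z up, away from the rod.
- probe_tip (a point): lower end of the probe's rod, on its axis, 100 mm below the probe's origin.
- cup: clay cup, 60 mm wide and 60 mm tall, loose, on the board beside the stack (about 110 to 150 mm from the covers' centre). Origin: centre of its underside. Leave it.
- post: kiln post, pale cylinder 25 mm in diameter and 30 mm tall, loose, on a corner of the kiln's top. Origin: centre of its underside. Leave it.
- jar: closed glaze jar 60 mm wide, 75 mm tall, loose, on the table on the robot's side of the stand. Origin: centre of its underside. Leave it.
- ring: small clay firing ring, 30 mm outside, 16 mm inside, 14 mm tall, loose, flat on the corner of the kiln's top that is diagonally opposite the post. Origin: centre of its underside. Leave it.
- rib: flat dark wooden shaping rib 100 x 50 x 8 mm thick lying on the table beyond the stand, loose. Origin: centre of its underside. Leave it.

How it is judged:
On the way, in this order (a step that is already met when the one before it is completed fails the run):
1. the top cover is held clear of the stack, by itself (z of cover_top in the frame of board above 0.07 m and contact force between cover_top and the fingers above 0.5 N and contact force between cover_top and cover_mid below 0.1 N), for 0.2 s.
2. the top cover lies over the slot, let go and at rest (x of cover_top in the frame of slot between -0.022 and 0.022 m and y of cover_top in the frame of slot between -0.012 and 0.012 m and z of cover_top in the frame of slot between -0.004 and 0.004 m and angle between the x axis of cover_top and the x axis of slot, either way round below 0.15 rad and angle between cover_top's own z axis and vertical below 0.05 rad and contact force between cover_top and kiln above 0.4 N and contact force between cover_top and the fingers below 0.1 N and linear speed of cover_top below 0.02 m/s), for 0.2 s.
3. the probe is lifted clear of its stand (height (world z) of probe_tip above 0.12 m and contact force between probe and the fingers above 0.5 N and contact force between probe and stand below 0.1 N), for 0.1 s.
At the end, for the whole second after the job is handed in: top cover flat over the slot (22 mm along, 12 mm across, 0.15 rad), untouched by the robot; probe held by the fingers alone, still, upright within 0.08 rad, tip within 4 mm of the hole's axis (head within 8 mm) and 25 to 55 mm below the cover's underside, touching neither cover nor kiln (x of cover_top in the frame of slot between -0.022 and 0.022 m and y of cover_top in the frame of slot between -0.012 and 0.012 m and z of cover_top in the frame of slot between -0.004 and 0.004 m and angle between the x axis of cover_top and the x axis of slot, either way round below 0.15 rad and angle between cover_top's own z axis and vertical below 0.05 rad and contact force between cover_top and the fingers below 0.1 N and contact force between cover_top and the arm below 0.1 N and horizontal distance between probe_tip and cover_top below 0.004 m and horizontal distance between probe and cover_top below 0.008 m and angle between probe's own z axis and vertical below 0.08 rad and z of probe_tip in the frame of cover_top between -0.055 and -0.025 m and contact force between probe and the fingers above 0.5 N and contact force between probe and cover_top below 0.1 N and contact force between probe and kiln below 0.1 N and linear speed of probe below 0.01 m/s and angular speed of probe below 0.1 rad/s); the arm keeps its last pose, push and grip.
It fails at once if the probe touches the cover (contact force between probe and cover_top above 0.3 N).
It fails at once if the probe touches the kiln (contact force between probe and kiln above 0.3 N).
It fails at once if the cover is dropped (linear speed of cover_top above 0.5 m/s and contact force between cover_top and the fingers below 0.05 N).
It fails at once if another cover of the stack is moved by more than 25 mm (distance of any of cover_mid, cover_low from where it was at the start of the episode above 0.025 m).
It fails at once if a bystander is moved by more than 30 mm or tipped over (distance of any of cup, post, jar, ring, rib from where it was at the start of the episode above 0.03 m or angle between any of cup, post, jar's own z axis and vertical above 0.5 rad).
It also fails if it takes over 51 s, if anything falls off the work surface, if the arm or the gripper's body presses on something with over 40 N, if the wrist force passes 120 N, or if a joint passes its speed limit or range.

### The arm

A 6-joint arm with a two-finger parallel gripper is mounted at the origin on the work surface. World frame = base frame: x ahead of the robot, y to its left, z up, the work surface at z = 0. Lengths are in m, angles in rad, forces in N, time in s.
With the tool pointing down it reaches from about 0.225 to 0.875 m from the base axis. Payload 3.4 kg.
Tool frame: the origin (TCP) lies midway between the tips of the shut fingers; the grasp point (between the pads) lies 19 mm behind it; z points along the fingers, y is the line along which they close (so a half turn about z gives the same grasp; the last joint's range is limited). The gripper opens to 85 mm and grips with 20 to 120 N. Pads are 22 mm wide; open, the fingers measure 114 mm over their backs; the gripper's body (76 mm by 85 mm) begins 54 mm behind the grasp point. The pads swing forward as they close: fully open they stand 13 mm farther back than shut.
Start: joints at [1.138, 0.276, 1.505, -0, 1.361, -0.121], TCP at [0.176, 0.547, 0.231] pointing down, gripper open.
Joint ranges: [-2.89, 2.89], [-0.75, 2.08], [0.22, 2.7], [-1.18, 4.32], [0.11, 2.71], [-2.7, 2.7]. Speed limits (rad/s): [2.57, 2.57, 3.14, 3.14, 3.14, 3.14].

### API

Orientations are given as a unit quaternion [w, x, y, z].
In Python, from rig import * gives the robot as it stands.
- The arm moves only by the tool apply_moves, never from a script. Its argument "steps" is one flat list of numbers, 4 for each row, row after row: the shift along the world's x, y, z in cm, then the turn about the world's z in degrees. A call has 1 to 8 rows; each row is the pose to reach, as a shift and turn from the pose commanded when the call began; what a row does not reach only later rows make up. A row lasts 1/12 s, in which the tool goes at most 41.7 mm and 7.16 degrees, less where a joint would pass 70% of its speed; a pose out of reach is approached as far as the arm can. A call with a gripper value outside its range is refused whole. "jaw" is the closure in counts, from 0 (fully open) to 255 (shut), set as the call begins (left out, the last holds). The fingers move at their own pace and stop on an object; "newtons" is the grip in N (left out, the last holds). Time passes only in rows, so rows that repeat a pose let the fingers close. It gives the time, the measured TCP pose, the force, the opening and the grip force at its end, in the units of the state.
- get_state(): the state, without advancing time (a new reading comes with each control period).
- get_image(name): name is "side" or "top" or "wrist"; returns the picture (480x640x3 uint8, red, green, blue); there is no depth.
- calibration(name): a dict with "fx", "fy", "cx", "cy" (pixels), "xyz" and "rotation" of the camera in the world. Camera axes: x right, y up, looking along -z (the intrinsics and any distortion apply to the point x, -y, -z); pixel columns grow to the right and rows downward; lengths in m; the calibration is good to about 2 mm. A picture is of the moment at which its call begins: read the wrist's pose just before it. calibration takes no time and is no camera call; for the wrist camera it gives the pose at the moment of the call.
- sign_off(): hands the job in; it is judged then, once.
The state is a dict: "clock": time; "qpos": joint angles; "qd": joint speeds; "effort": joint torques, N m; "position": TCP position; "ee_rot": TCP orientation; "contact_force": force on the tool from outside, world axes, zero at the start; "moment": the same for the moment, N m; "width": finger opening in m; "gripper_force": force on a finger pad.
Only numpy, scipy, OpenCV 4.12 (cv2) and the standard library are available. Lean on these libraries where they do the work, as an engineer would, in place of code of your own. Each camera call takes 0.05 s, during which the arm holds its last target. There are 200 camera calls.

## Working session

There is one attempt and no reset: what is moved stays moved. The work goes in short steps, Python scripts to look and compute and a tool call to move; the robot and the scene stay as the last step left them, time stands still between calls to the robot, and variables do not carry over. Pictures are saved under pics/ and viewed, at most 10 in all, crops included, and the job is handed in when it is done.

Besides the shell and the picture viewer there is one more tool, called after ">>>" as a command line: name --argument value ..., lists and objects as JSON in quotes. apply_moves: Moves the arm, as the interface text tells. Its arguments: {"type":"object","properties":{"steps":{"type":"array","items":{"type":"number"}},"jaw":{"type":"number"},"newtons":{"type":"number"}},"required":["steps"]}

```bash
mkdir -p pics
cat > h.py <<'E'
from rig import *
import numpy as np, cv2
def snap(n,f):
    c=calibration(n); im=get_image(n); cv2.imwrite('pics/'+f,cv2.cvtColor(im,cv2.COLOR_RGB2BGR)); return c,im
def proj(c,P):
    p=(np.atleast_2d(P)-np.array(c['xyz']))@np.array(c['rotation'])
    return np.c_[c['cx']+c['fx']*p[:,0]/-p[:,2], c['cy']+c['fy']*p[:,1]/p[:,2]]
def ray(c,uv,z):
    uv=np.atleast_2d(np.array(uv,float))
    d=np.c_[(uv[:,0]-c['cx'])/c['fx'],-(uv[:,1]-c['cy'])/c['fy'],-np.ones(len(uv))]@np.array(c['rotation']).T
    o=np.array(c['xyz']); return o+d*((z-o[2])/d[:,2])[:,None]
E
python3 - <<'E'
from h import *
for n in('top','side','wrist'):
    c,im=snap(n,n+'0.png'); print(n,{k:(np.round(v,3).tolist()) for k,v in c.items() if not isinstance(v,str)})
print(get_state())
E
```

```text
top {'fx': 491.257, 'fy': 491.257, 'cx': 321.903, 'cy': 236.152, 'xyz': [0.342, 0.01, 1.218], 'rotation': [0.716, 0.043, -0.039, -0.695]}
side {'fx': 520.51, 'fy': 520.51, 'cx': 327.745, 'cy': 238.097, 'xyz': [0.408, 0.799, 0.708], 'rotation': [-0.046, -0.023, 0.446, 0.893]}
wrist {'fx': 375.877, 'fy': 375.877, 'cx': 314.112, 'cy': 237.55, 'xyz': [0.098, 0.574, 0.373], 'rotation': [0.798, -0.13, -0.094, 0.581]}
{'clock': 0.15, 'qpos': array([ 1.13801172e+00,  2.76465662e-01,  1.50581505e+00,  1.18856782e-05,
        1.36070281e+00, -1.20998539e-01]), 'qd': array([ 1.00078728e-03, -2.55898280e-03, -3.82508120e-03, -7.90484920e-05,
       -1.49847591e-03, -5.00320716e-06]), 'effort': array([ 1.63249766e-03, -4.17143118e+01, -2.46032524e+01,  8.10091979e-05,
        7.52239052e-03, -1.83087018e-06]), 'position': array([0.17622637, 0.54693043, 0.23064021]), 'ee_rot': array([-1.95698774e-04,  1.55263557e-01,  9.87872838e-01, -6.67356729e-04]), 'contact_force': array([ 0.96408692,  0.21193443, -0.28102429]), 'moment': array([ 0.03007557, -0.01546136, -0.03959173]), 'gripper_force': 0.0, 'width': 0.08517609293892393}
```

```bash
python3 - <<'E'
s=open('h.py').read()
s=s.replace("import numpy as np, cv2\n","import numpy as np, cv2\nfrom scipy.spatial.transform import Rotation\nfrom scipy.optimize import least_squares, minimize\ndef RM(q): return Rotation.from_quat(np.roll(q,-1)).as_matrix()\n")
s=s.replace("np.array(c['rotation'])","RM(c['rotation'])")
open('h.py','w').write(s)
E
python3 - <<'E'
from h import *
print([k for k in calibration('top')], [v for v in calibration('top').items() if 'dist' in v[0]])
E
```

```text
['fx', 'fy', 'cx', 'cy', 'xyz', 'rotation'] []
```

View pics/top0.png

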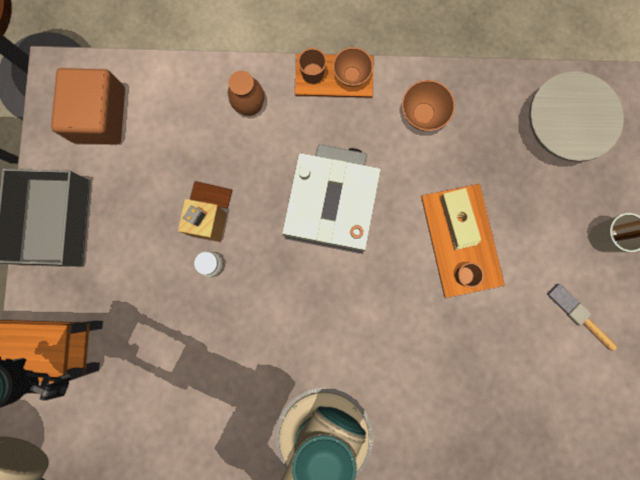

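View pics/side0.png

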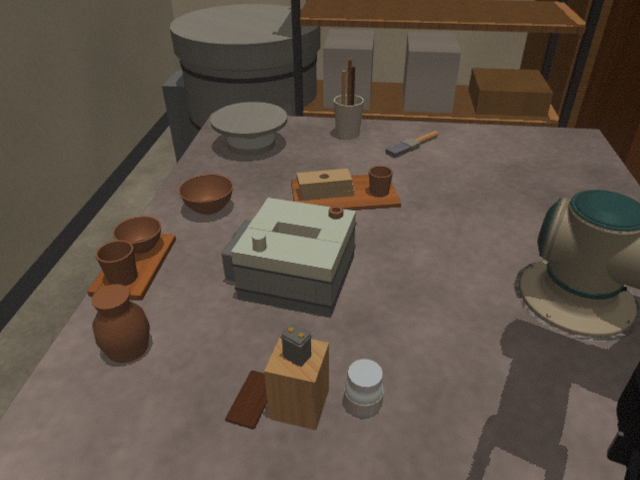

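Run:
```python
import cv2
im=cv2.imread('pics/top0.png')
a=cv2.resize(im[145:255,285:485],None,fx=4,fy=4,interpolation=cv2.INTER_CUBIC)[:, :800]
cv2.imwrite('pics/c1.png',a)
b=cv2.resize(im[170:280,170:240],None,fx=5,fy=5,interpolation=cv2.INTER_CUBIC)
cv2.imwrite('pics/c2.png',b)
```

```text
(no output)
```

View pics/c1.png

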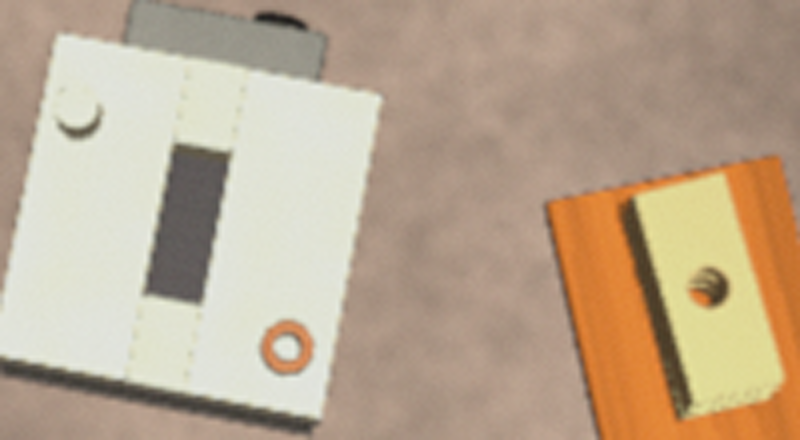

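View pics/c2.png

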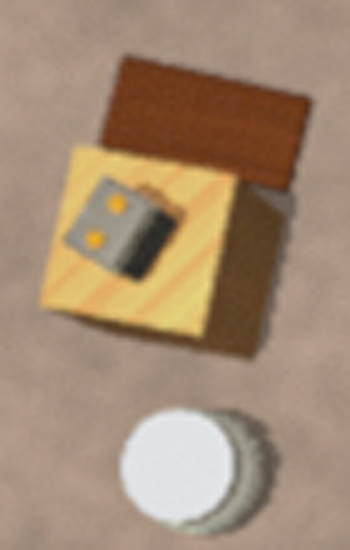

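```bash
cat > m.py <<'E'
from h import *
c=calibration('top')
A=lambda p,o,k:np.array(o)+(np.array(p,float)+.5)/k-.5
def rect(name,px,o,k,z,L,W):
    P=ray(c,A(px,o,k),z)[:,:2]
    def res(v):
        cs,sn=np.cos(v[2]),np.sin(v[2]); R=np.array([[cs,-sn],[sn,cs]])
        q=np.array([[L/2,W/2],[L/2,-W/2],[-L/2,-W/2],[-L/2,W/2]])@R.T+v[:2]
        return (q-P).ravel()
    x=P[0]+P[1]-P[2]-P[3]
    r=least_squares(res,[*P.mean(0),np.arctan2(x[1],x[0])])
    print(name,r.x[:2].round(4),'yaw',np.degrees(r.x[2]).round(2),'res mm',(r.fun*1e3).round(1))
# corner order: (+x,+y)=TL,(+x,-y)=TR,(-x,-y)=BR,(-x,+y)=BL
o1=(285,145)
rect('kiln',[(58,34),(382,96),(320,420),(-2,357)],o1,4,.12,.19,.19)
rect('slot',[(175,145),(232,152),(202,303),(145,295)],o1,4,.12,.09,.034)
rect('cover',[(632,195),(727,173),(785,383),(680,418)],o1,4,.06,.13,.056)
print('hole',ray(c,A((710,288),o1,4),.06))
rect('stand',[(75,147),(237,177),(206,336),(42,306)],(170,170),5,.115,.075,.075)
rect('head',[(106,177),(158,207),(120,265),(64,238)],(170,170),5,.165,.034,.026)
s=get_state(); R=RM(s['ee_rot']); print('tool y yaw',np.degrees(np.arctan2(R[1,1],R[0,1])), 'z',R[:,2])
cw=calibration('wrist'); print('cam in tool',R.T@(np.array(cw['xyz'])-s['position'])); print((R.T@RM(cw['rotation'])).round(3))
E
python3 m.py
```

```text
kiln [ 0.5503 -0.002 ] yaw -9.18 res mm [-0.2  0.1  0.5 -1.  -0.2 -2.4 -0.1  3.3]
slot [ 0.5513 -0.0014] yaw -9.07 res mm [ 2.   0.7 -0.3 -0.3 -1.7 -0.8  0.   0.4]
cover [ 0.5306 -0.3109] yaw 14.23 res mm [-1.1 -0.9 -2.4  1.7 -2.7  3.5  6.1 -4.3]
hole [[ 0.53280961 -0.3134003   0.06      ]]
stand [0.5033 0.3022] yaw -8.36 res mm [-0.  -0.6  0.8 -0.  -0.1  0.8 -0.7 -0.1]
head [0.5042 0.3016] yaw -28.82 res mm [ 1.6 -0.6  1.6  0.  -2.3  1.4 -0.9 -0.8]
tool y yaw 72.13583868651264 z [-5.93883367e-04 -1.25775740e-03 -9.99999033e-01]
cam in tool [ 0.08291483  0.00116245 -0.14286691]
[[-0.001  0.948  0.318]
 [ 1.     0.001 -0.001]
 [-0.001  0.318 -0.948]]
```

>>> apply_moves --steps '[12, -29, 0, 10, 12, -29, 0, 10, 12, -29, 0, 10, 12, -29, 0, 10, 12, -29, 0, 10, 12, -29, 0, 10, 12, -29, 0, 10, 12, -29, 0, 10]' --jaw 0 --newtons 40

```text
clock: 0.82
position: [0.2967, 0.2536, 0.2312]
ee_rot: [0.0, 0.069, 0.998, -0.001]
contact_force: [0.4, 1.2, -0.0]
width: 0.0854
gripper_force: 0.0
```

>>> apply_moves --steps '[12, -29, 0, 10, 12, -29, 0, 10, 12, -29, 0, 10, 12, -29, 0, 10, 12, -29, 0, 10, 12, -29, 0, 10, 12, -29, 0, 10, 12, -29, 0, 10]'

```text
clock: 1.48
position: [0.4171, -0.0358, 0.2313]
ee_rot: [0.0, -0.018, 1.0, -0.0]
contact_force: [1.1, 0.3, 0.2]
width: 0.0853
gripper_force: 0.0
```

>>> apply_moves --steps '[11.6, -28, -3, 11, 11.6, -28, -3, 11, 11.6, -28, -3, 11, 11.6, -28, -3, 11, 11.6, -28, -3, 11, 11.6, -28, -3, 11, 11.6, -28, -3, 11, 11.6, -28, -3, 11]'

```text
clock: 2.15
position: [0.5338, -0.3182, 0.1997]
ee_rot: [0.0, -0.113, 0.994, -0.001]
contact_force: [0.6, 0.0, 0.3]
width: 0.0855
gripper_force: 0.0
```

Run:
```python
from h import *
get_image('wrist')
s=get_state();c,im=snap('wrist','w1.png')
R=RM(s['ee_rot']); print(s['position'],s['qpos'].round(3),'tool y yaw',np.degrees(np.arctan2(R[1,1],R[0,1])))
a=im
g=cv2.cvtColor(a,cv2.COLOR_RGB2HSV)
print(proj(c,[[.532,-.313,.06]]))
```

```text
[ 0.53429938 -0.31928825  0.1992186 ] [-6.490e-01  3.640e-01  1.454e+00 -2.000e-03  1.322e+00 -2.445e+00] tool y yaw 102.93657401988865
[[320.94199578 221.25917552]]
```

View pics/w1.png

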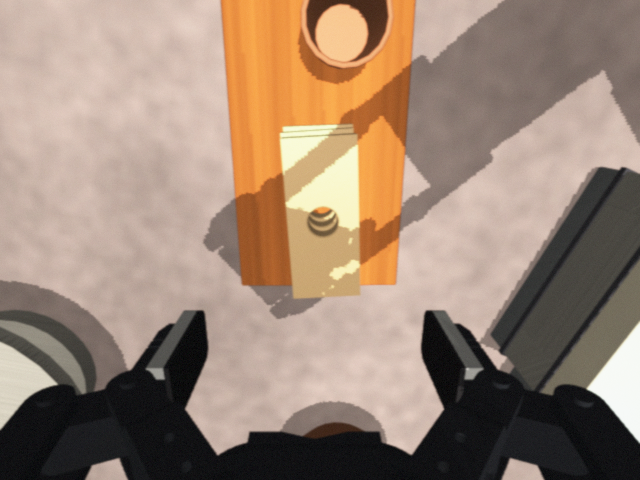

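Run:
```python
from h import *
s=get_state();c=calibration('wrist')
P=ray(c,[(323,219),(281,138),(357,134),(360,295),(293,298)],.06); print(P.round(4))
for i,j in((1,4),(2,3),(1,2),(4,3)): d=P[j]-P[i]; print(np.linalg.norm(d).round(4),np.degrees(np.arctan2(d[1],d[0])).round(1))
print(P[1:].mean(0), s['position'], s['qd'].round(4))
```

```text
[[ 0.5284 -0.3081  0.06  ]
 [ 0.4757 -0.352   0.06  ]
 [ 0.4606 -0.2988  0.06  ]
 [ 0.5856 -0.2628  0.06  ]
 [ 0.6008 -0.3168  0.06  ]]
0.13 15.7
0.1301 16.1
0.0553 105.8
0.0561 105.7
[ 0.53070023 -0.30758075  0.06      ] [ 0.53300419 -0.31600349  0.19955216] [ 0.0392 -0.0516  0.0608  0.0293  0.0442  0.0128]
```

```bash
cat > cov.py <<'E'
from h import *
def cover(zt, pred, half=90):
    """find cover-top pale rect near pred in wrist image via color, min area"""
    pass
E
python3 - <<'E'
from h import *
for i in range(3):
    get_image('wrist'); s=get_state(); print(s['clock'],s['position'].round(4),s['qd'].round(3))
c,im=snap('wrist','w2.png'); print({k:np.round(v,4) for k,v in c.items()})
g=cv2.cvtColor(im,cv2.COLOR_RGB2GRAY)
o=cv2.imread('pics/w1.png',0); t=o[115:310,270:370]
r=cv2.matchTemplate(g,t,cv2.TM_CCOEFF_NORMED); _,m,_,l=cv2.minMaxLoc(r); print(m,l,'shift',l[0]-270,l[1]-115)
d=np.array([l[0]-270,l[1]-115])
P=ray(c,np.array([(323,219),(281,138),(357,134),(360,295),(293,298)])+d,.06); print(P.round(4),P[1:].mean(0))
R=RM(get_state()['ee_rot']); print('tool y yaw',np.degrees(np.arctan2(R[1,1],R[0,1])),R[:,2])
for i,j in((1,4),(2,3),(1,2),(4,3)): e=P[j]-P[i]; print(np.linalg.norm(e).round(4),np.degrees(np.arctan2(e[1],e[0])).round(1))
E
```

```text
2.3 [ 0.5322 -0.3136  0.2   ] [ 0.03  -0.04   0.038  0.012  0.017  0.002]
2.35 [ 0.5318 -0.3122  0.2005] [ 0.021 -0.027  0.021  0.     0.001 -0.003]
2.4 [ 0.5317 -0.3115  0.201 ] [ 0.014 -0.022  0.008 -0.002 -0.003 -0.002]
{'fx': np.float64(375.8773), 'fy': np.float64(375.8773), 'cx': np.float64(314.1117), 'cy': np.float64(237.5496), 'xyz': array([ 0.4515, -0.3291,  0.3439]), 'rotation': array([ 0.6141, -0.0988, -0.1271,  0.7727])}
0.9299240112304688 (259, 116) shift -11 1
[[ 0.5302 -0.3115  0.06  ]
 [ 0.4772 -0.3553  0.06  ]
 [ 0.4618 -0.3018  0.06  ]
 [ 0.5879 -0.2663  0.06  ]
 [ 0.6033 -0.3206  0.06  ]] [ 0.53252386 -0.31096437  0.06      ]
tool y yaw 103.18012554175039 [-8.12756598e-04  1.26678046e-03 -9.99998867e-01]
0.1308 15.4
0.1309 15.7
0.0556 106.0
0.0564 105.8
```

>>> apply_moves --steps '[-0.1, 0.1, -4, 2.5, -0.1, 0.1, -8, 2.5, -0.1, 0.1, -11, 2.5, -0.1, 0.1, -13, 2.5, -0.1, 0.1, -14.5, 2.5, -0.1, 0.1, -15.2, 2.5, -0.1, 0.1, -15.2, 2.5, -0.1, 0.1, -15.2, 2.5]'

```text
clock: 3.12
position: [0.5317, -0.3111, 0.0503]
ee_rot: [0.0, -0.136, 0.991, -0.0]
contact_force: [1.1, 0.6, -0.0]
width: 0.0854
gripper_force: 0.0
```

Run:
```python
from h import *
get_image('wrist');c,im=snap('wrist','w3.png'); s=get_state(); print({k:np.round(v,3) for k,v in s.items()})
```

```text
{'clock': np.float64(3.217), 'qpos': array([-0.643,  0.481,  1.664,  0.   ,  0.993, -2.487]), 'qd': array([-0.004, -0.001, -0.006,  0.003,  0.   ,  0.001]), 'effort': array([ 7.8000e-02, -4.8138e+01, -1.9389e+01,  5.0000e-03,  2.4000e-02,
        0.0000e+00]), 'position': array([ 0.532, -0.312,  0.051]), 'ee_rot': array([ 0.001, -0.136,  0.991, -0.001]), 'contact_force': array([-0.352, -0.145,  0.214]), 'moment': array([ 0.023, -0.022,  0.028]), 'gripper_force': np.float64(0.0), 'width': np.float64(0.085)}
```

View pics/w3.png

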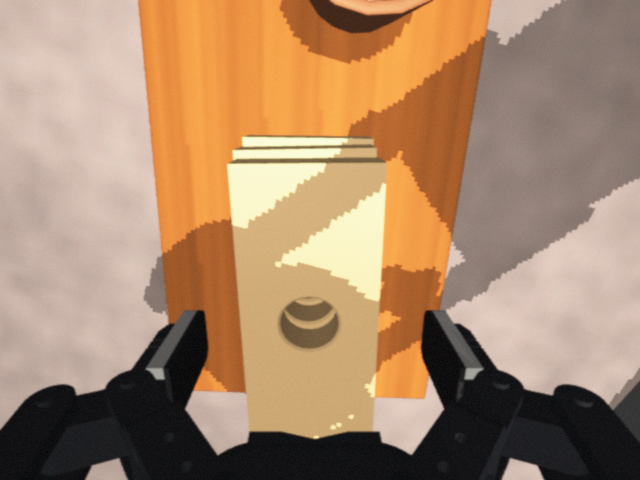

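>>> apply_moves --steps '[0, 0, -0.2, 0, 0, 0, -0.4, 0, 0, 0, -0.45, 0, 0, 0, -0.45, 0]'

```text
clock: 3.55
position: [0.5313, -0.3117, 0.0449]
ee_rot: [0.0, -0.136, 0.991, 0.0]
contact_force: [0.5, 0.3, -0.2]
width: 0.0857
gripper_force: 0.0
```

>>> apply_moves --steps '[0, 0, 0, 0, 0, 0, 0, 0, 0, 0, 0, 0, 0, 0, 0, 0, 0, 0, 0, 0, 0, 0, 0, 0, 0, 0, 0, 0, 0, 0, 0, 0]' --jaw 255 --newtons 40

```text
clock: 4.22
position: [0.5317, -0.3121, 0.0453]
ee_rot: [0.0, -0.136, 0.991, -0.0]
contact_force: [0.0, -1.1, 3.5]
width: 0.0548
gripper_force: 43.8
```

>>> apply_moves --steps '[0, 0, 0.5, 0, 0, 0, 1.5, 0, 0, 0, 3, 0, 0, 0, 5, 0, 0, 0, 5, 0, 0, 0, 5, 0, 0, 0, 5, 0, 0, 0, 5, 0]'

```text
clock: 4.88
position: [0.5305, -0.3109, 0.0934]
ee_rot: [-0.001, -0.136, 0.991, 0.001]
contact_force: [0.1, -0.7, -3.1]
width: 0.0548
gripper_force: 43.1
```

Run:
```python
from h import *
c,im=snap('side','s2.png'); cv2.imwrite('pics/s2c.png',cv2.resize(cv2.cvtColor(im,cv2.COLOR_RGB2BGR)[110:230,270:430],None,fx=4,fy=4))
c,im=snap('wrist','w4.png'); s=get_state(); print({k:np.round(v,3) for k,v in s.items()})
```

```text
{'clock': np.float64(4.983), 'qpos': array([-0.643,  0.438,  1.615,  0.   ,  1.091, -2.487]), 'qd': array([ 0.001, -0.001, -0.007, -0.002,  0.004,  0.001]), 'effort': array([ 1.7000e-02, -4.9512e+01, -2.2130e+01,  3.0000e-03,  1.6000e-02,
       -0.0000e+00]), 'position': array([ 0.531, -0.311,  0.094]), 'ee_rot': array([-0.001, -0.136,  0.991,  0.001]), 'contact_force': array([ 0.137, -0.082, -2.378]), 'moment': array([-0.063, -0.008, -0.038]), 'gripper_force': np.float64(43.07), 'width': np.float64(0.055)}
```

View pics/w4.png

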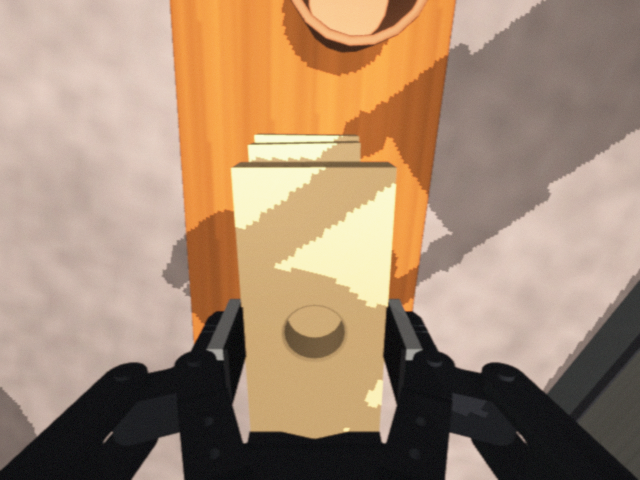

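Run:
```python
from h import *
s=get_state();c=calibration('wrist');R=RM(s['ee_rot'])
zt=s['position'][2]+.0152
P=ray(c,[(314.5,331),(232,166),(395,166),(380,432),(249,432)],zt)
print(((P-s['position'])@R).round(4))
print(s['position'],'cover-hole world',P[0])
print('tool y yaw',np.degrees(np.arctan2(R[1,1],R[0,1])))
```

```text
[[ 0.0007  0.0017 -0.0152]
 [ 0.0647 -0.026  -0.0152]
 [ 0.0646  0.0289 -0.015 ]
 [-0.0498  0.0301 -0.0152]
 [-0.0496 -0.0267 -0.0153]]
[ 0.53066207 -0.31115177  0.093538  ] cover-hole world [ 0.5295943  -0.30969108  0.108738  ]
tool y yaw 105.63294823944412
```

>>> apply_moves --steps '[0, 0, 3, 0, 0, 3, 6, -3, 0.4, 6, 8.5, -6, 0.7, 10, 9, -9, 1, 14, 9, -13, 1.3, 18, 9, -17, 1.6, 22, 9, -21, 1.8, 25, 9, -23]'

```text
clock: 5.65
position: [0.5486, -0.0584, 0.1842]
ee_rot: [-0.001, 0.065, 0.998, 0.001]
contact_force: [0.2, -0.6, -2.5]
width: 0.0548
gripper_force: 44.2
```

>>> apply_moves --steps '[0.2, 3, 0, -1.5, 0.2, 5, 0, -1.7, 0.2, 5.8, 0, -1.7, 0.2, 5.8, -1, -1.7, 0.2, 5.8, -2, -1.7, 0.2, 5.8, -3, -1.7, 0.2, 5.8, -3, -1.7, 0.2, 5.8, -3, -1.7]'

```text
clock: 6.32
position: [0.5505, -0.0049, 0.1533]
ee_rot: [-0.002, 0.08, 0.997, -0.0]
contact_force: [-0.6, 0.7, -3.1]
width: 0.0552
gripper_force: 44.2
```

Run:
```python
from h import *
get_image('top');c,im=snap('wrist','w5.png'); s=get_state(); print(s['position'],s['qd'].round(3),s['contact_force'],s['width'])
R=RM(s['ee_rot']);print('tool y yaw',np.degrees(np.arctan2(R[1,1],R[0,1])))
ct,_=snap('top','t5.png')
# predicted kiln/slot corners in wrist view
for yaw in [-9.1]:
    cs,sn=np.cos(np.radians(yaw)),np.sin(np.radians(yaw)); Q=np.array([[cs,-sn],[sn,cs]])
    k=np.array([[95,95],[95,-95],[-95,-95],[-95,95]])/1e3@Q.T+[.5508,-.0017]
    sl=np.array([[45,17],[45,-17],[-45,-17],[-45,17]])/1e3@Q.T+[.5508,-.0017]
b=cv2.imread('pics/w5.png')
for q in(k,sl): cv2.polylines(b,[proj(c,np.c_[q,np.full(4,.12)]).round().astype(int)],1,(0,0,255))
cv2.imwrite('pics/w5o.png',b)
```

```text
[ 0.5516085  -0.00470616  0.15463327] [ 0.006 -0.008 -0.011  0.001  0.    -0.   ] [ 0.80123563  0.02307394 -2.45235601] 0.0546165968400998
tool y yaw 80.85354116911003
```

View pics/w5o.png

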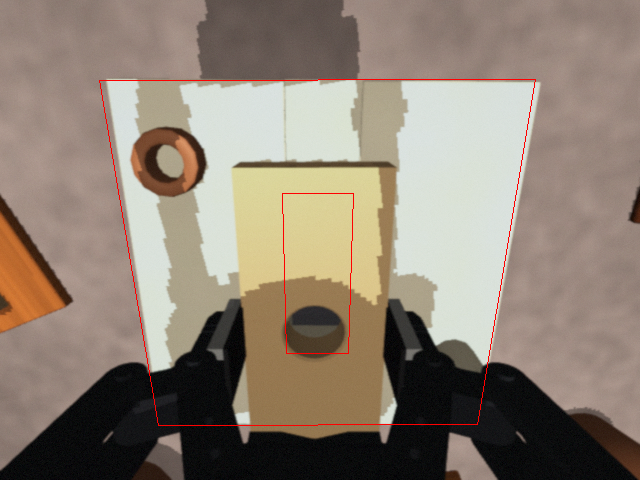

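>>> apply_moves --steps '[0, 0.3, -0.7, 0, 0, 0.3, -1.5, 0, 0, 0.3, -2.2, 0, 0, 0.3, -2.7, 0, 0, 0.3, -2.9, 0, 0, 0.3, -3.0, 0, 0, 0.3, -3.0, 0, 0, 0.3, -3.0, 0]'

```text
clock: 7.13
position: [0.5517, -0.0007, 0.125]
ee_rot: [0.0, 0.079, 0.997, 0.0]
contact_force: [-0.2, 0.6, -2.0]
width: 0.0546
gripper_force: 44.2
```

>>> apply_moves --steps '[0, 0, -0.1, 0, 0, 0, -0.1, 0, 0, 0, -0.2, 0, 0, 0, -0.2, 0, 0, 0, -0.3, 0, 0, 0, -0.3, 0]'

```text
clock: 7.63
position: [0.5513, -0.0007, 0.1217]
ee_rot: [-0.0, 0.079, 0.997, 0.0]
contact_force: [-0.9, -0.3, -1.8]
width: 0.0549
gripper_force: 44.2
```

>>> apply_moves --steps '[0, 0, -0.05, 0, 0, 0, -0.1, 0, 0, 0, -0.1, 0, 0, 0, -0.1, 0]'

```text
clock: 7.97
position: [0.5514, -0.0007, 0.1213]
ee_rot: [0.0, 0.079, 0.997, -0.0]
contact_force: [-1.3, 0.1, 2.0]
width: 0.0547
gripper_force: 44.8
```

>>> apply_moves --steps '[0, 0, 0, 0, 0, 0, 0, 0, 0, 0, 0, 0, 0, 0, 0, 0, 0, 0, 0, 0, 0, 0, 0, 0, 0, 0, 0, 0, 0, 0, 0, 0]' --jaw 0

```text
clock: 8.63
position: [0.5514, -0.0007, 0.1208]
ee_rot: [-0.0, 0.079, 0.997, 0.0]
contact_force: [-0.4, -0.6, 0.2]
width: 0.0856
gripper_force: 0.0
```

>>> apply_moves --steps '[0, 0, 1, 0, 0, 0, 4, 0, 0, 0, 8, 0, 0, 0, 12, 0, 0, 0, 13, 0, 0, 0, 13, 0, 0, 0, 13, 0, 0, 0, 13, 0]'

```text
clock: 9.3
position: [0.5502, -0.0006, 0.2493]
ee_rot: [-0.002, 0.079, 0.997, 0.0]
contact_force: [0.1, -0.3, -0.4]
width: 0.0854
gripper_force: 0.0
```

Run:
```python
from h import *
get_image('top');get_image('top');c,im=snap('wrist','w6.png'); s=get_state(); print(s['position'],s['qd'].round(3),s['contact_force'],s['width'])
R=RM(s['ee_rot']);print('tool y yaw',np.degrees(np.arctan2(R[1,1],R[0,1])),R[:,2])
```

```text
[ 0.55034917 -0.00059636  0.24883374] [ 0.    -0.001 -0.01   0.001  0.002 -0.001] [-0.73656952 -0.66561283  0.34919987] 0.08588196700433146
tool y yaw 80.9335327148772 [-3.98442087e-03  5.59177014e-04 -9.99991906e-01]
```

View pics/w6.png

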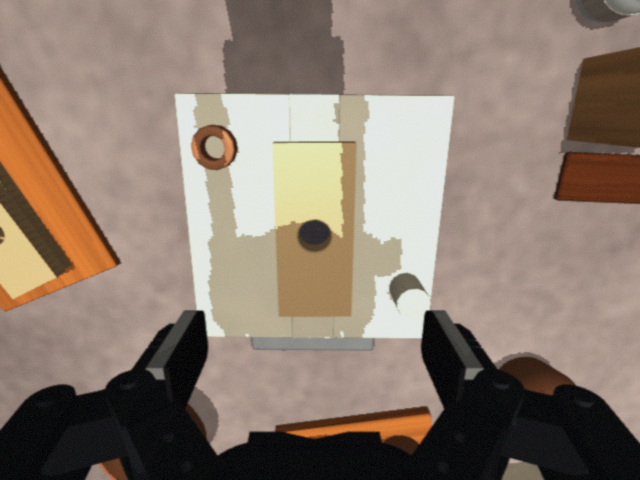

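Run:
```python
from h import *
c=calibration('wrist'); im=cv2.imread('pics/w6.png',0).astype(float)
def hole(im,c,ctr,z,th,r=24):
    x0,y0=ctr; w=im[y0-r:y0+r+1,x0-r:x0+r+1]; m=(w<th).astype(np.uint8)
    n,l,st,ce=cv2.connectedComponentsWithStats(m); i=1+np.argmax(st[1:,4]); print(st[i],ce[i]+[x0-r,y0-r]); return st[i]
st=hole(im,c,(314,235),.136,70)
print(im[205:265,314].astype(int)); print(im[233,290:340].astype(int))
print('wrist hole',ray(c,[(314.5,235)],.136))
get=cv2.imread; ct,i2=snap('top','t6.png')
b=cv2.imread('pics/t6.png'); p=proj(ct,[[.551,0,.136]])[0]; print(p)
```

```text
[  9  10  31  30 721] [313.85575589 234.89597781]
[218 216 216 217 216 215 214 215 214 216 216 213 212 204 148  79  50  44
  46  46  47  45  45  47  46  48  46  44  44  46  47  46  42  44  50  45
  44  45  48  52  62  65  66  67  68  71  90 117 128 134 138 135 138 138
 136 138 136 136 136 137]
[140 138 140 138 141 135 126 105  79  60  46  47  43  42  45  44  47  44
  46  43  46  44  43  46  44  44  46  44  44  44  43  40  45  44  43  43
  43  45  45  54  76  98 124 146 161 168 188 207 214 212]
wrist hole [[0.55131218 0.00106568 0.136     ]]
[331.23151188 199.25804304]
```

>>> apply_moves --steps '[-4.6, 30.2, 1, -20, -4.6, 30.2, 1, -20, -4.6, 30.2, 1, -20, -4.6, 30.2, 1, -20, -4.6, 30.2, 1, -20, -4.6, 30.2, 1, -20, -4.6, 30.2, 1, -20, -4.6, 30.2, 1, -20]'

```text
clock: 10.17
position: [0.5039, 0.3054, 0.2599]
ee_rot: [-0.001, 0.25, 0.968, 0.001]
contact_force: [0.4, -1.0, -0.9]
width: 0.0854
gripper_force: 0.0
```

>>> apply_moves --steps '[0, 0, 0, 0, 0, 0, 0, 0, 0, 0, 0, 0, 0, 0, 0, 0]'

```text
clock: 10.5
position: [0.5055, 0.3, 0.2603]
ee_rot: [-0.0, 0.252, 0.968, -0.001]
contact_force: [0.4, 0.3, 1.0]
width: 0.0857
gripper_force: 0.0
```

Run:
```python
from h import *
get_image('top');c,im=snap('wrist','w7.png'); s=get_state(); print(s['position'],s['qpos'].round(3),s['qd'].round(3))
R=RM(s['ee_rot']);print('tool y yaw',np.degrees(np.arctan2(R[1,1],R[0,1])),R[:,2])
```

```text
[0.50571095 0.29994341 0.26068407] [ 0.417  0.281  1.424 -0.     1.436 -0.644] [ 0.001 -0.003 -0.005  0.002 -0.     0.   ]
tool y yaw 60.826532355104675 [-2.76757053e-04 -4.42195847e-04 -9.99999864e-01]
```

View pics/w7.png

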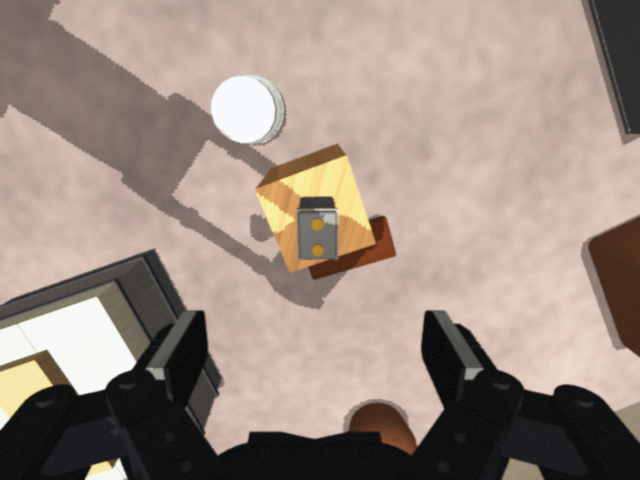

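Run:
```python
from h import *
c=calibration('wrist'); s=get_state(); R=RM(s['ee_rot'])
P=ray(c,[(299,209),(337,209),(338,260),(297,260)],.165); T=(P-s['position'])@R
print(T.round(4), P.mean(0), T.mean(0))
g=cv2.cvtColor(cv2.imread('pics/w7.png'),cv2.COLOR_BGR2GRAY).astype(int)
print(g[234,288:348]); print(g[245,288:348]);print(g[190:270,310])
```

```text
[[ 0.0228 -0.0088  0.0957]
 [ 0.0228  0.016   0.0957]
 [-0.013   0.0174  0.0957]
 [-0.013  -0.0106  0.0957]] [0.50311695 0.30535276 0.165     ] [0.00489927 0.00350856 0.09568239]
[168 167 161 162 163 165 167 161 151 133 109 101 105 114 114 113 112 113
 114 111 115 111 113 111 112 111 112 111 110 112 107 111 112 115 113 109
 112 113 108 109 111 109 108 111 108 109 101  96 107 127 149 153 153 152
 152 158 161 162 165 165]
[159 161 162 162 162 160 153 151 148 142 121  99 102 111 111 113 114 110
 112 114 110 112 112 110 109 103 107 115 123 125 125 118 109 100 103 106
 108 110 108 110 111 109 110 109 105 108  99  93 101 126 147 153 156 160
 162 166 167 164 161 163]
[222 221 221 221 220 213 165  91  62  57  58  56  56  54  55  54  53  60
  82 108  96  76  84  96 106 114 115 117 116 113 114 113 116 113 116 119
 117 117 113 116 111 113 111 113 113 115 113 112 113 113 112 112 109 110
 112 112 112 111 109 112 111 110 111 112 110 107 109 110  99 112 150 161
 158 160 159 132  80  53  48  51]
```

>>> apply_moves --steps '[-0.3, 0.4, -3, 0, -0.3, 0.4, -5.5, 0, -0.3, 0.4, -7, 0, -0.3, 0.4, -7, 0, -0.3, 0.4, -7, 0, -0.3, 0.4, -7, 0]'

```text
clock: 11.1
position: [0.5035, 0.3051, 0.1921]
ee_rot: [0.001, 0.251, 0.968, 0.001]
contact_force: [0.3, -0.7, 0.2]
width: 0.0855
gripper_force: 0.0
```

Run:
```python
from h import *
get_image('top');c,im=snap('wrist','w8.png'); s=get_state(); print(s['position'],s['qd'].round(3))
R=RM(s['ee_rot'])
g=cv2.cvtColor(im,cv2.COLOR_RGB2GRAY).astype(int); hsv=cv2.cvtColor(im,cv2.COLOR_RGB2HSV)
p=proj(c,s['position']+np.array([[0,0,.165-s['position'][2]]]))[0]; print('proj',p)
# grey face: brightness ~110, low saturation
u,v=p.round().astype(int)
m=((g>80)&(g<140)&(hsv[...,1]<40)).astype(np.uint8); m[:, :u-60]=0; m[:,u+60:]=0; m[:v-70]=0; m[v+70:]=0
m=cv2.morphologyEx(m,cv2.MORPH_OPEN,np.ones((5,5),np.uint8))
n,l,st,ce=cv2.connectedComponentsWithStats(m)
for i in range(1,n):
    if st[i,4]>300:
        r=cv2.minAreaRect(np.argwhere(l==i)[:,::-1].astype(np.float32)); print(st[i],ce[i],r)
        q=cv2.boxPoints(r); print(((ray(c,q,.165)-s['position'])@R*1e3).round(1))
print(np.abs(hsv[v,u-50:u+50,1]).tolist()); print(g[v,u-50:u+50].tolist()); print(g[v-70:v+90,u-10].tolist())
```

```text
[0.50356794 0.30541857 0.19253624] [ 0.005 -0.002  0.003  0.001 -0.001 -0.001]
proj [312.06711682 286.67814977]
[ 284  257   53   60 2516] [310.43879173 285.09976153] ((309.9999694824219, 286.4999694824219), (58.99999237060547, 51.99999237060547), 90.0)
[[ 16.  -13.7  27.5]
 [ 16.   11.6  27.5]
 [-16.6  12.2  27.6]
 [-16.5 -14.5  27.5]]
[107, 137, 140, 143, 143, 137, 140, 141, 143, 145, 143, 145, 145, 144, 143, 145, 149, 141, 146, 146, 136, 104, 61, 23, 16, 18, 12, 18, 18, 19, 12, 16, 13, 14, 20, 13, 16, 16, 18, 9, 18, 20, 16, 14, 16, 16, 14, 9, 9, 23, 11, 14, 21, 12, 16, 12, 12, 14, 9, 17, 11, 17, 12, 14, 14, 21, 12, 14, 14, 12, 14, 13, 16, 12, 33, 62, 101, 133, 142, 146, 145, 143, 146, 143, 142, 141, 145, 148, 147, 146, 145, 144, 143, 146, 144, 143, 144, 141, 141, 144]
[141, 158, 168, 171, 170, 172, 169, 169, 168, 168, 166, 162, 159, 157, 161, 160, 160, 164, 161, 157, 155, 146, 121, 99, 95, 100, 106, 108, 110, 108, 107, 110, 113, 110, 110, 112, 107, 109, 110, 110, 107, 113, 110, 109, 110, 107, 108, 106, 107, 107, 110, 105, 107, 106, 108, 105, 108, 109, 106, 105, 111, 105, 107, 106,
[... 250 characters left out ...]
53, 58, 51, 53, 53, 51, 52, 55, 55, 50, 54, 56, 52, 54, 53, 56, 61, 70, 80, 107, 124, 101, 69, 64, 77, 90, 101, 104, 110, 112, 112, 112, 113, 111, 112, 109, 108, 110, 115, 122, 121, 123, 121, 120, 117, 111, 113, 107, 112, 106, 107, 105, 110, 108, 110, 107, 108, 106, 108, 108, 110, 108, 107, 104, 110, 106, 107, 108, 107, 105, 105, 105, 110, 110, 111, 110, 113, 106, 103, 106, 104, 104, 104, 97, 105, 117, 123, 123, 122, 122, 120, 117, 118, 117, 118, 116, 118, 120, 130, 160, 181, 187, 190, 188, 189, 188, 191, 188, 191, 188, 191, 188, 188, 190, 193, 193, 193, 195, 193, 190, 192, 189, 188, 186, 190, 186, 188, 186, 187, 188, 187, 191, 192, 190, 190, 189, 189, 190, 190, 192, 192, 190, 192, 192, 193]
```

>>> apply_moves --steps '[-0.1, -0.2, 0, 0, -0.1, -0.2, -2, 0, -0.1, -0.2, -4, 0, -0.1, -0.2, -5.5, 0, -0.1, -0.2, -6.5, 0, -0.1, -0.2, -6.8, 0, -0.1, -0.2, -6.8, 0, -0.1, -0.2, -6.8, 0]'

```text
clock: 11.87
position: [0.5021, 0.3036, 0.1237]
ee_rot: [0.001, 0.251, 0.968, 0.001]
contact_force: [0.1, -0.7, 0.4]
width: 0.0855
gripper_force: 0.0
```

>>> apply_moves --steps '[0, 0, 0, 0, 0, 0, 0, 0, 0, 0, 0, 0, 0, 0, 0, 0, 0, 0, 0, 0, 0, 0, 0, 0, 0, 0, 0, 0, 0, 0, 0, 0]' --jaw 255 --newtons 40

```text
clock: 12.53
position: [0.5016, 0.3034, 0.1232]
ee_rot: [0.0, 0.251, 0.968, 0.0]
contact_force: [0.7, 0.3, 3.4]
width: 0.0254
gripper_force: 40.6
```

>>> apply_moves --steps '[0, 0, 0, 0, 0, 0, 0, 0, 0, 0, 0, 0, 0, 0, 0, 0]'

```text
clock: 12.87
position: [0.5016, 0.3034, 0.1232]
ee_rot: [0.0, 0.251, 0.968, 0.0]
contact_force: [-0.6, 0.2, 5.6]
width: 0.0255
gripper_force: 40.9
```

>>> apply_moves --steps '[0, 0, 0.7, 0, 0, 0, 2, 0, 0, 0, 4, 0, 0, 0, 7, 0, 0, 0, 10, 0, 0, 0, 13, 0, 0, 0, 15, 0, 0, 0, 16, 0]'

```text
clock: 13.53
position: [0.5023, 0.3037, 0.2859]
ee_rot: [0.002, 0.251, 0.968, 0.001]
contact_force: [0.5, 0.2, -0.8]
width: 0.0254
gripper_force: 40.1
```

>>> apply_moves --steps '[0, 0, 0, 0, 0, 0, 0, 0, 0, 0, 0, 0, 0, 0, 0, 0]'

```text
clock: 13.87
position: [0.5005, 0.3029, 0.2806]
ee_rot: [-0.002, 0.251, 0.968, -0.001]
contact_force: [-0.6, 0.0, -1.2]
width: 0.0255
gripper_force: 40.1
```

Run:
```python
from h import *
get_image('top')
for n in('side','wrist','top'): c,im=snap(n,n+'9.png')
c=calibration('side'); im=cv2.imread('pics/side9.png'); s=get_state(); print(s['position'],s['qd'].round(3),s['contact_force'],s['width'],s['gripper_force'])
R=RM(s['ee_rot']);print('tool y yaw',np.degrees(np.arctan2(R[1,1],R[0,1])),R[:,2])
hb=s['position']+[0,0,-.0082]   # expected probe origin
for d in(0,-.1): print('pred',proj(c,[hb+[0,0,d]]))
u0,v0=proj(c,[hb])[0]; u1,v1=proj(c,[hb-[0,0,.1]])[0]
hsv=cv2.cvtColor(im,cv2.COLOR_BGR2HSV)
for v in np.arange(int(v0)-4,int(v1)+14,6):
    uu=int(u0+(u1-u0)*(v-v0)/(v1-v0)); print(v,uu,'V',hsv[v,uu-16:uu+17:1,2].tolist())
```

```text
[0.50110533 0.3031719  0.28183384] [-0.001 -0.005 -0.009  0.001  0.002 -0.001] [-0.38288626  0.15367703 -0.40752326] 0.02557478762792994 40.131277441978455
tool y yaw 60.93538271208023 [-1.62272381e-03 -6.75310030e-04 -9.99998455e-01]
pred [[294.88895154 273.55738576]]
pred [[297.59308743 328.15343604]]
269 294 V [26, 27, 32, 28, 32, 35, 24, 32, 25, 34, 33, 53, 70, 71, 67, 69, 48, 44, 52, 56, 55, 50, 53, 53, 48, 50, 50, 51, 52, 51, 45, 57, 91]
275 294 V [64, 60, 52, 47, 30, 24, 32, 29, 30, 32, 35, 45, 64, 70, 67, 68, 62, 45, 50, 55, 51, 48, 51, 46, 54, 47, 53, 51, 52, 64, 79, 98, 100]
281 295 V [71, 72, 68, 71, 70, 73, 71, 71, 75, 70, 68, 72, 81, 81, 72, 58, 57, 54, 57, 53, 47, 53, 63, 71, 73, 71, 68, 71, 69, 71, 75, 72, 65]
287 295 V [75, 67, 69, 71, 69, 69, 73, 66, 71, 69, 68, 68, 83, 92, 97, 98, 96, 97, 94, 77, 73, 72, 67, 70, 73, 72, 70, 71, 72, 73, 68, 74, 72]
293 295 V [70, 70, 70, 71, 70, 70, 73, 71, 69, 70, 69, 70, 76, 92, 95, 98, 99, 94, 94, 82, 69, 70, 75, 70, 72, 70, 70, 68, 71, 70, 70, 70, 74]
299 296 V [58, 60, 52, 50, 50, 50, 44, 45, 43, 39, 40, 49, 85, 96, 100, 100, 96
[... 527 characters left out ...]
, 129]
323 297 V [118, 117, 118, 119, 119, 122, 120, 125, 125, 122, 123, 123, 103, 99, 102, 97, 98, 94, 86, 100, 115, 116, 118, 122, 121, 121, 121, 120, 120, 122, 124, 123, 125]
329 297 V [120, 121, 119, 116, 114, 117, 123, 123, 123, 125, 128, 128, 120, 103, 98, 99, 96, 95, 92, 111, 119, 121, 123, 119, 120, 122, 119, 122, 121, 121, 120, 121, 121]
335 297 V [115, 115, 116, 117, 119, 121, 125, 124, 124, 127, 125, 129, 129, 129, 127, 125, 125, 123, 124, 121, 120, 120, 122, 125, 124, 126, 131, 130, 131, 133, 131, 128, 127]
341 298 V [128, 131, 125, 115, 111, 112, 114, 113, 119, 120, 122, 126, 125, 122, 123, 126, 130, 127, 128, 128, 120, 147, 173, 184, 185, 184, 185, 183, 183, 184, 182, 184, 182]
```

```bash
cat > rod.py <<'E'
from h import *
import sys
def rod(fn,c,s,off=(0,0)):
    R=RM(s['ee_rot']); im=cv2.imread('pics/'+fn); h=cv2.cvtColor(im,cv2.COLOR_BGR2HSV)
    out=[]
    for d in(.05,.06,.07,.08,.09,.095,.1,.103):
        u,v=proj(c,[s['position']+R@np.array([off[0]+.0,off[1],.0082+d])])[0]; ui,vi=int(round(u)),int(round(v))
        print(d,ui,vi,'S',h[vi,ui-16:ui+17,1].tolist(),'V',h[vi,ui-16:ui+17,2].tolist())
    print('col V',vi,h[vi-25:vi+10,ui,2].tolist())
if __name__=='__main__':
    s=get_state(); rod(sys.argv[1],calibration('wrist'),s)
E
python3 rod.py wrist9.png
```

```text
0.05 312 263 S [146, 151, 147, 147, 146, 146, 147, 146, 146, 141, 120, 82, 57, 50, 53, 57, 56, 51, 54, 54, 53, 53, 51, 54, 56, 54, 65, 82, 156, 193, 188, 191, 190] V [178, 171, 173, 184, 192, 197, 199, 199, 192, 183, 159, 122, 103, 103, 110, 108, 104, 105, 103, 109, 102, 105, 100, 103, 101, 99, 98, 84, 75, 70, 69, 68, 67]
0.06 312 257 S [148, 150, 146, 151, 145, 149, 146, 147, 147, 145, 133, 96, 57, 55, 50, 53, 51, 56, 49, 57, 52, 58, 50, 55, 50, 63, 93, 129, 146, 147, 156, 164, 164] V [179, 177, 175, 171, 179, 185, 197, 198, 199, 193, 169, 130, 107, 107, 103, 102, 106, 104, 105, 107, 107, 105, 102, 106, 101, 106, 123, 152, 169, 168, 150, 129, 115]
0.07 312 251 S [149, 149, 148, 148, 144, 145, 148, 143, 144, 144, 137, 119, 73, 56, 49, 56, 52, 51, 56, 55, 50, 58, 51, 52, 50, 68, 108, 135, 144, 148, 145, 146, 146] V [180, 178, 178, 176, 174, 172, 181, 193, 200, 197, 184, 148, 116, 105, 104, 105, 103, 106, 104, 106, 107, 105, 104, 103, 102, 105, 135, 172, 188, 189, 188, 190, 191]
0.08 312 246 S [147, 147, 147, 145, 144, 146, 147, 145, 150, 146, 143, 123, 84, 54, 51, 56, 55, 52, 49, 51, 
[... 1052 characters left out ...]
146, 144, 147] V [185, 182, 180, 180, 179, 181, 179, 176, 174, 178, 182, 164, 127, 106, 103, 104, 106, 105, 105, 105, 103, 104, 108, 113, 144, 167, 174, 176, 183, 192, 191, 193, 189]
0.103 313 235 S [145, 149, 144, 150, 150, 147, 146, 148, 149, 146, 145, 137, 102, 70, 54, 55, 63, 57, 56, 57, 57, 54, 67, 100, 130, 140, 148, 146, 147, 149, 147, 142, 144] V [188, 181, 182, 177, 178, 179, 177, 176, 174, 176, 181, 173, 140, 113, 108, 106, 106, 107, 109, 103, 103, 108, 111, 132, 161, 179, 176, 173, 181, 190, 194, 194, 191]
col V 235 [94, 100, 100, 97, 99, 96, 98, 97, 100, 100, 99, 103, 97, 100, 101, 103, 125, 166, 187, 199, 197, 183, 146, 115, 104, 106, 106, 105, 107, 105, 107, 108, 104, 106, 105]
```

>>> apply_moves --steps '[0.5, -3, 0, 0, 1, -6.5, 0, 0, 1.7, -10.5, 0, 0, 2.3, -14.5, 0, 0, 2.9, -18.5, 0, 0, 3.5, -22, 0, 0, 4.0, -25, 0, 0, 4.4, -27.5, 0, 0]'

```text
clock: 14.73
position: [0.5455, 0.0258, 0.2826]
ee_rot: [0.0, 0.252, 0.968, -0.0]
contact_force: [0.2, -0.1, -0.9]
width: 0.026
gripper_force: 40.1
```

>>> apply_moves --steps '[0.2, -1.5, 0, 0, 0.4, -2.5, 0, 0, 0.5, -2.8, 0, 0, 0.5, -2.8, 0, 0, 0.5, -2.8, 0, 0, 0.5, -2.8, 0, 0, 0.5, -2.8, 0, 0, 0.5, -2.8, 0, 0]'

```text
clock: 15.4
position: [0.5503, 0.0012, 0.2829]
ee_rot: [0.0, 0.25, 0.968, 0.0]
contact_force: [0.2, -0.2, -1.6]
width: 0.0259
gripper_force: 40.1
```

```bash
cat > al.py <<'E'
from h import *
import sys
def edges(h,c,s,z,guess,w,axis):
    pass
t=sys.argv[1]
get_image('top'); c,im=snap('wrist','wr%s.png'%t); s=get_state(); cs,_=snap('side','sd%s.png'%t)
R=RM(s['ee_rot']); print(s['position'].round(4),s['qd'].round(3),'zdir',R[:,2].round(4))
g=cv2.cvtColor(im,cv2.COLOR_RGB2GRAY)
tip=proj(c,[s['position']+R@np.array([0,0,.1082])])[0]; ho=proj(c,[[.551,-.0006,.136]])[0]; print('pred tip',tip,'pred hole',ho)
np.set_printoptions(linewidth=250)
u,v=tip.round().astype(int)
print('rows',v-32,'..; cols',u-40); print(g[v-34:v+20:2,u-32:u+34:2])
E
python3 al.py 10
```

```text
[0.5503 0.0009 0.2829] [-0.004  0.002 -0.003 -0.001  0.    -0.   ] zdir [ 1.e-04  2.e-04 -1.e+00]
pred tip [312.3697599  236.32947249] pred hole [311.2432103  222.70706753]
rows 204 ..; cols 272
[[231 234 233 233 234 233 232 233 232 232 233 233 235 233 233 232 234 233 232 232 232 233 232 232 233 233 227 173 162 161 163 160 183]
 [233 234 233 233 232 232 232 234 232 233 233 234 233 233 233 234 233 233 234 232 232 233 232 232 233 232 231 207 166 163 160 160 171]
 [233 233 233 232 232 233 233 233 232 232 233 233 232 231 231 229 229 227 230 231 233 232 233 233 231 231 231 214 167 161 163 161 161]
 [232 231 233 232 233 232 233 233 232 231 231 231 230 222 187 156 132 123 154 191 220 230 232 233 232 232 229 185 161 159 162 162 161]
 [232 232 233 233 232 233 232 232 233 232 233 229 186 123  72  60  61  59  61  66  97 177 224 232 231 231 231 217 169 160 162 162 163]
 [231 233 232 232 233 232 232 232 232 233 226 167  87  59  55  57  53  56  56  53  56  78 148 220 232 231 231 230 205 162 161 160 159]
 [232 232 231 233 233 231 233 232 232 231 193  85  59  58  58  56  53  53  57  55  54  57  73 1
[... 2040 characters left out ...]
159 160 157 157 156 156]
 [193 194 191 173 161 161 159 162 159 162 160 159 161 154 103  95  97  98  98  95  96 126 159 157 157 159 159 159 155 157 158 158 158]
 [196 194 193 186 163 159 164 158 160 162 158 160 159 150 105  95  97  99 100  96  93 121 159 157 157 157 159 156 160 158 157 157 159]
 [194 193 194 191 171 160 161 161 161 159 159 160 157 149 103  98  96  94  97  94  95 117 154 159 159 158 157 157 161 157 156 157 157]
 [192 194 193 193 181 162 162 158 161 160 158 157 156 147 103  97  97  97  97  94  91 109 154 156 157 158 159 156 160 157 160 156 158]
 [193 193 195 191 190 169 159 161 160 159 159 159 158 143 100  98 101  97  99  96  92 110 152 158 159 159 157 157 160 158 157 155 158]]
```

Run:
```python
from h import *
np.set_printoptions(linewidth=250)
c=calibration('wrist'); s=get_state(); R=RM(s['ee_rot']); zt=s['position'][2]-.1082
H=ray(c,[(313.3,222)],.136)[0]
E=ray(c,[(314.5,231)],zt)[0]; T=E-R[:,0]*.005
print('zt',zt,'hole',H,'tip',T,'tool-frame tip',(T-s['position'])@R,'move mm',(H-T)*1e3)
# head centre in the same camera? rod at upper position: col 314.7 -> offsets
for row,col in((242,314.65),(254,314.0)):
    pass
c=calibration('side'); g=cv2.imread('pics/sd10.png',0)
for nm,p in(('hole',H),('tip',T)): print(nm,proj(c,[p]))
u,v=proj(c,[H])[0].round().astype(int); print(u,v); print(g[v-10:v+11,u-16:u+18])
u,v=proj(c,[T])[0].round().astype(int); print(u,v); print(g[v-42:v+9:3,u-16:u+18])
```

```text
zt 0.17470641444371066 hole [0.55132307 0.00082284 0.136     ] tip [0.55205266 0.00143594 0.17470663] tool-frame tip [-0.0011813   0.00137819  0.10820008] move mm [ -0.72958664  -0.61310569 -38.70663188]
hole [[295.83330473 223.09808347]]
tip [[294.63412323 206.24132463]]
296 223
[[ 95  94  94  97  99  99  98 105 107 106 109 111 112 113 112 117 111 116 117 115 119 118 117 115 116 118 118 115 136 139 141 124 113 117]
 [ 93  96  94  94  90  94  93  93  96  97  99 100 103 102 103 109 108 111 113 114 111 114 116 117 114 116 117 136 164 172 172 148 142 143]
 [ 96  98  96  96  95  93  94  94  92  97  95  96  92  94  95  96  98  96  99 103 101 107 126 126 123 120 122 155 171 171 173 172 171 171]
 [ 92  94  94  90  95  96  94  93  96  95  92  93  94  95  93  94  95  94  92  95  93 113 137 144 141 137 134 150 158 161 162 166 167 170]
 [ 93  96  92  96  96  95  91  94  97  97  96  94  93  92  94  97  95  92  95  92  90 120 142 146 146 143 146 144 147 146 148 151 157 157]
 [ 94  95  93  96  91  95  91  97  93  94  93  94  95  93  97  96  94  97  95  97  95  92 135 145 143 142 143 144 147 143 14
[... 3772 characters left out ...]
 73]
 [171 169 170 162 162 151 145 131 134 129 131 124 104  88  85  85  78  79  92  99 101  89  86  86  85  85  91  85  86  85  95 103 102 105]
 [116 115 114 120 116 143 150 152 150 167 170 171 158 104  82  84  84  78 131 166 172 170 163 160 161 147 147 133 137 133 128 123 115 113]
 [119 117 117 118 115 118 115 114 114 113 117 116 115  99  83  87  85  87 141 151 153 147 151 167 172 173 170 172 169 171 172 168 168 174]
 [116 114 116 117 116 117 116 117 114 118 118 117 115 116 114 117 116 117 116 116 114 117 116 118 116 115 115 115 115 119 144 151 150 151]
 [103 101 108 105 108 109 115 112 115 118 117 114 116 116 115 143 125 116 116 116 117 118 116 116 117 117 118 117 118 116 116 116 115 117]]
```

>>> apply_moves --steps '[-0.07, -0.06, -0.5, 0, -0.07, -0.06, -1.2, 0, -0.07, -0.06, -2, 0, -0.07, -0.06, -2.6, 0, -0.07, -0.06, -3, 0, -0.07, -0.06, -3, 0, -0.07, -0.06, -3, 0, -0.07, -0.06, -3, 0]'

```text
clock: 16.22
position: [0.55, -0.0004, 0.253]
ee_rot: [0.0, 0.251, 0.968, 0.0]
contact_force: [-0.0, -0.8, -1.0]
width: 0.0257
gripper_force: 40.1
```

```bash
sed -i 's/^g=cv2.*/&\nprint(s["contact_force"].round(2),s["clock"])/' al.py; python3 al.py 11
```

```text
[ 5.500e-01 -3.000e-04  2.532e-01] [ 0.    -0.002  0.001  0.     0.001 -0.001] zdir [ 0.001 -0.    -1.   ]
[-0.33 -0.34 -1.04] 16.3167
pred tip [312.57630285 236.23263521] pred hole [312.89887906 233.49168776]
rows 204 ..; cols 273
[[230 231 231 230 233 232 232 232 231 231 231 232 232 231 231 230 231 232 231 231 231 230 231 230 230 225 170 159 157 158 155 158 176]
 [232 231 230 231 230 230 230 230 230 231 231 231 231 231 231 230 231 230 231 231 231 230 231 230 229 229 207 162 160 157 158 158 159]
 [231 232 232 230 231 230 230 230 231 230 230 231 231 230 230 231 231 230 230 230 230 230 229 230 230 230 227 183 157 160 157 159 161]
 [232 231 232 231 233 230 231 231 230 231 230 231 230 231 231 231 230 231 230 231 230 230 230 229 230 230 231 214 161 158 157 158 158]
 [232 230 231 230 230 231 231 230 231 230 231 230 229 230 230 230 230 231 231 230 231 231 231 229 229 230 230 227 183 155 158 156 157]
 [231 229 230 231 230 230 230 230 230 230 231 229 231 231 231 230 231 230 230 230 231 230 231 230 230 229 230 229 201 160 158 157 159]
 [230 229 231 231 229 231 230 229 231 229 231 231 231 230 
[... 2077 characters left out ...]
153 154 155 154 156 156]
 [161 158 157 160 158 158 157 161 157 156 156 147 124  99  90  92  97  95  95  94  89  98 125 148 155 153 153 152 156 154 154 156 154]
 [164 158 158 157 158 155 156 159 159 157 159 159 151 118  93  95  96  95  94  93  93 128 145 153 154 156 154 153 155 152 156 156 156]
 [178 160 155 158 158 156 158 156 158 156 157 158 151 125  92  94  96  98  93  96  98 142 153 153 156 156 153 154 155 156 154 154 152]
 [185 158 158 156 159 159 157 157 156 158 156 155 154 118  92  94  97  96  96  96  94 133 157 155 156 154 158 157 156 155 152 153 155]
 [189 170 157 158 157 156 155 157 157 156 158 156 154 118  92  96  95  93  92  92  93 133 156 155 155 154 156 155 154 152 157 154 156]]
```

Run:
```python
from h import *
c=calibration('wrist'); s=get_state(); R=RM(s['ee_rot']); zt=s['position'][2]-.1082
H=ray(c,[(314.9,233.2)],.136)[0]
E=ray(c,[(315,231.2)],zt)[0]; T=E-R[:,0]*.005
print('zt',zt,'move mm',(H-T)*1e3)
```

```text
zt 0.14504580562054398 move mm [-0.54871603  0.25626877 -9.05012784]
```

>>> apply_moves --steps '[-0.05, 0.02, -0.7, 0, -0.05, 0.02, -1.6, 0, -0.05, 0.02, -2.6, 0, -0.05, 0.02, -3.6, 0, -0.05, 0.02, -4.6, 0, -0.05, 0.02, -5.5, 0, -0.05, 0.02, -6.2, 0, -0.05, 0.02, -6.5, 0]'

```text
clock: 17.03
position: [0.5485, 0.0, 0.1861]
ee_rot: [-0.001, 0.251, 0.968, -0.0]
contact_force: [-0.6, 0.3, -1.3]
width: 0.0257
gripper_force: 40.1
```

>>> apply_moves --steps '[0, 0, 0, 0, 0, 0, 0, 0, 0, 0, 0, 0, 0, 0, 0, 0, 0, 0, 0, 0, 0, 0, 0, 0, 0, 0, 0, 0, 0, 0, 0, 0]'

```text
clock: 17.7
position: [0.5493, -0.0001, 0.188]
ee_rot: [0.0, 0.251, 0.968, 0.0]
contact_force: [0.5, 0.4, -1.0]
width: 0.0254
gripper_force: 40.1
```

Run:
```python
from h import *
np.set_printoptions(linewidth=250)
get_image('top'); c,im=snap('wrist','wr12.png'); s=get_state(); cs,im2=snap('side','sd12.png')
R=RM(s['ee_rot']); print(s['position'].round(4),s['qd'].round(3),R[:,2].round(4),s['contact_force'].round(2),s['clock'])
g=cv2.cvtColor(im,cv2.COLOR_RGB2GRAY); p=proj(c,[s['position']*[1,1,0]+[0,0,.136]])[0]; u,v=p.round().astype(int); print(p)
print(g[v-30:v+24:2,u-36:u+38:2])
g=cv2.cvtColor(im2,cv2.COLOR_RGB2GRAY); u,v=proj(cs,[s['position']*[1,1,0]+[0,0,.136]])[0].round().astype(int); print(u,v); print(g[v-20:v+9:2,u-14:u+16])
```

```text
[ 5.492e-01 -1.000e-04  1.879e-01] [ 0.001 -0.001 -0.001  0.001 -0.001  0.   ] [ 1.e-04  1.e-04 -1.e+00] [ 0.08 -0.27 -0.49] 17.8
[312.16414794 267.60203477]
[[220 220 222 221 221 222 220 221 221 222 221 221 220 220 212 219 220 218 211 220 221 214 199 210 220 216 220 220 219 222 219 219 219 219 218 184 148]
 [222 220 219 222 220 221 221 220 220 222 222 218 215 194 155 193 208 173 152 189 195 163 148 179 193 187 218 211 218 219 219 220 221 220 219 212 158]
 [220 219 222 223 221 221 221 221 219 221 217 196 160 150 147 157 152 150 147 147 146 147 146 145 147 151 166 157 187 195 197 219 219 220 220 219 187]
 [218 220 221 219 218 208 201 220 214 195 163 148 146 149 148 147 145 149 147 149 149 147 146 143 147 149 150 150 147 149 163 191 175 212 213 217 212]
 [219 220 219 209 176 151 166 188 164 150 145 149 148 146 146 144 148 146 148 147 146 145 148 147 146 148 145 147 146 147 145 146 148 165 154 186 206]
 [220 213 175 150 149 150 149 148 145 147 148 146 147 147 147 148 147 147 144 141 142 144 143 143 149 146 145 144 148 144 148 145 147 147 148 150 148]
 [204 161 148 147 145 148 146 147 14
[... 4289 characters left out ...]
 74  71  82  86  87  82  77  75  76  86  92  95  96  96  94 113 140 146 145 148 143]
 [ 94  95  94  95  95  96  84  67  69  70  74  85  86  88  85  77  71  67  68  85  93  96  93 138 145 148 147 146 146 149]
 [ 97  94  96  94  97  94  89  77  70  71  71  80  88  90  83  78  71  74  84  90  95 115 118 142 147 146 144 144 148 145]
 [ 95  93  94  95  97  92  96  95  97  92  85  93  90  95  92  91  94  97 113 121 140 146 146 147 147 148 145 146 146 147]
 [ 96  94  95  94  97  98  95  96  96  96  96  95  93  98 113 140 144 147 146 146 148 147 147 146 148 146 149 148 145 144]
 [ 72  73  74  77  83  85  85  86  87  88  89  93  97  95  96  95  94  97 122 130 129 130 132 127 143 147 144 146 144 145]]
```

```bash
python3 -c "
from rig import *
print(sign_off())"
```

```text
the job is handed in; nothing more can be done
None
```

The job is handed in at about 18 s of the 51 s allowed, but sign-off returned no verdict: the top cover is over the slot within about 2 mm, and the gripper holds the probe upright and still, its rod about 0.7 mm off the hole's centre in the last images and its tip about 40 mm below the cover's underside.

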